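# Start the skate grinder and hold the runner ready just above its finishing wheel

## Robot

A 7-joint arm with a two-finger parallel gripper is mounted at the origin on the work surface. World frame = base frame: x ahead of the robot, y to its left, z up, the work surface at z = 0. Lengths are in mm, angles in rad, forces in N, time in s.
With the tool pointing down it reaches from about 400 to 875 mm from the base axis. Payload 4.4 kg.
Tool frame: the origin (TCP) lies at the very end of the fingers, on their centre line; the grasp point (between the pads) lies 19 mm behind it; z points along the fingers, y is the line along which they close (so a half turn about z gives the same grasp; the last joint's range is limited). The gripper opens to 85 mm and grips with 20 to 120 N. Pads are 22 mm wide; open, the fingers measure 114 mm over their backs; the gripper's body (76 mm by 85 mm) begins 54 mm behind the grasp point. The pads swing forward as they close: fully open they stand 13 mm farther back than shut.
Start: joints at [1.188, 0.628, 0.038, 1.517, -0.027, 0.996, -0.02], TCP at [202.521, -617.659, 231.313] pointing down, gripper open.
Joint ranges: [-3.06, 3.06], [-0.37, 2.12], [-1.25, 1.32], [0.18, 2.47], [-1.1, 4.24], [0.23, 1.98], [-2.94, 2.94]. Speed limits (rad/s): [2.57, 2.57, 3.14, 3.14, 3.14, 3.14, 3.14].

## Interface

Orientations are given as [roll, pitch, yaw] about the fixed x, y, z axes, in that order (R = Rz(yaw) Ry(pitch) Rx(roll)).
In Python, from cell import read_state, get_image, camera_params, finish_job gives the robot as it stands.
- The arm moves only by the tool arm_command, never from a script. Its argument "deltas" is a list of rows, each an object of numbers: "dx", "dy", "dz": the shift along the world's x, y, z in m; "yaw": the turn about the world's z in degrees; "jaw": the opening, from 0 (shut) to 1 (fully open). A call has 1 to 20 rows; each row is the pose to reach, as a shift and turn from the pose commanded when the call began; what a row does not reach only later rows make up. A row lasts 1/10 s, in which the tool goes at most 50 mm and 8.59 degrees, less where a joint would pass 70% of its speed; a pose out of reach is approached as far as the arm can. A call with a gripper value outside its range is refused whole. The fingers move at their own pace and stop on an object; the grip force is fixed at half the most. Time passes only in rows, so rows that repeat a pose let the fingers close. It gives the time, the measured TCP pose, the force, the opening and the grip force at its end, in the units of the state.
- read_state(): the state, without advancing time (a new reading comes with each control period).
- get_image(name): name is "scene" or "top" or "wrist"; returns (picture, depth): 400x640x3 uint8, red, green, blue; 400x640 float32, mm along the optical axis (not along the pixel's ray), 0 where there is no reading.
- camera_params(name): a dict with "camera_matrix" (3x3 intrinsics, pixels), "extrinsics" (4x4, takes a point from camera to world coordinates). Camera axes: x right, y down, z forward; pixel columns grow to the right and rows downward; lengths in mm; the calibration is good to about 2 mm. A picture is of the moment at which its call begins: read the wrist's pose just before it. camera_params takes no time and is no camera call; for the wrist camera it gives the pose at the moment of the call.
- finish_job(): hands the job in; it is judged then, once.
The state is a dict: "clock": time; "qpos": joint angles; "qd": joint speeds; "tau": joint torques, N m; "eef_pos": TCP position; "tool_rot": TCP orientation; "force": force on the tool from outside, world axes, zero at the start; "torque": the same for the moment, N m; "width": finger opening in mm; "gripper_force": force on a finger pad.
Only numpy, scipy, OpenCV 4.12 (cv2) and the standard library are available. Lean on these libraries where they do the work, as an engineer would, in place of code of your own. Each camera call takes 0.05 s, during which the arm holds its last target. There are 200 camera calls.

## Task

Press the green start button of the bench grinder fully down and let it come back up, so that the wheel can run up to speed. Then lift the red clamp with its skate runner up out of the rack, carry it over the machine and stop with the runner level, edge down and still, about 1 cm above the top of the open white finishing wheel, its middle over the wheel's top and its edge centred on the wheel's width and in line with the wheel. Finish while holding it there: nothing may touch the machine itself, do not press the red stop button, and leave the blue clamp and the other things alone.

Things in the scene. Friction and masses are not known exactly. Their poses are not given: they have to be found in the camera images.
- start (a joint): green start button, travel 0 (up) to 0.006 m (fully down), a spring pushes it back up; fully down takes about 5 N. It presses straight down.
- start_top (a point): centre of the top face of the green start button (a round cap 28 mm across), which faces up from the low yellow station that lies on the bench right of the grinder
- stop (a joint): red stop button, same kind, 0 (up) to 0.006 m (down), 70 mm from the green one on the same station, farther from the robot. Not to be pressed.
- station: yellow start/stop station, fixed, 140 x 75 mm and 50 mm high; origin under its centre, x axis along its length from green to red button
- grinder: red bench grinder, fixed; origin under its base centre at bench level, y along its shaft (125 mm up), x away from the operator. Motor 128 mm thick, 206 mm long. At y = +145 mm a brown wheel in a red hood (top 215 mm above the bench, the highest part; y up to 173 mm, x from -120 to +125 mm); at y = -145 mm the open white finishing wheel. The wheels are shown standing still.
- crown (a point): topmost point of the white finishing wheel (150 mm diameter, 24 mm wide) at mid-width, 200 mm above the bench; x axis in the wheel's plane (the runner must lie along it, either way round), y along the shaft, z up. The wheel's top is bare: its red trough guard stays below the shaft.
- jig_red: red clamp bar holding a steel skate runner, loose, about 0.38 kg. Origin: middle of the runner's lower edge; x along the runner, z up. Runner 4 mm thick, 282 mm long (straight edge 220 mm, ends turned up). Bar 190 mm long, 24 mm wide, 26 to 62 mm above the edge; two black knobs (20 mm) stand 14 mm out on its +y side at x = -65 and 65 mm. Grip the bar across its middle.
- edge (a point): middle of the lower edge of the runner in the red clamp (same as that body's origin)
- jig_blue: blue clamp with a runner, the same size, in the other slot of the rack; to be left alone
- rack: fixed wooden rack, 210 x 200 mm, origin under its centre on the bench; two slotted bars 20 mm thick at x = -85 and +85 mm, top 55 mm above the bench; runners stand along x in slots 5.6 mm wide, 20 mm deep, at y = -50 and +50 mm, edges 35 mm above the bench; which clamp is in which slot varies
- hone: orange-topped honing stone, 150 x 50 x 24 mm, loose, origin under its centre; bystander
- screwdriver: blue-handled screwdriver lying on the bench, loose; bystander
- wrench: steel wrench lying on the bench, loose; bystander
- oil: amber oil bottle with red cap, 44 mm wide, 120 mm high, loose, origin under its centre; bystander
- tin: round aluminium tin, 74 mm wide, 50 mm high, loose, origin under its centre; bystander
- spray: white spray bottle with blue head, 73 mm wide, 200 mm high, loose, origin under its centre; bystander
Not all that is in view belongs to the job. Leave any orange or turquoise look-alike of the station alone.

How it is judged:
By the outcome, as a careful person would: the job done as asked, in the order asked, and still so for the second after the job is handed in, while the arm keeps its last pose, push and grip.
It also fails if it takes over 64 s, if anything falls off the work surface, if the arm or the gripper's body presses on something with over 40 N, if the wrist force passes 120 N, or if a joint passes its speed limit or range.

## Working session

There is one attempt and no reset: what is moved stays moved. The work goes in short steps, Python scripts to look and compute and a tool call to move; the robot and the scene stay as the last step left them, time stands still between calls to the robot, and variables do not carry over. Pictures are saved under pics/ and viewed, at most 10 in all, crops included, and the job is handed in when it is done.

Besides the shell and the picture viewer there is one more tool, called in YAML: its name, and indented under it one key for each argument. arm_command: Moves the arm, as the interface text tells. Its arguments: {"type":"object","properties":{"deltas":{"type":"array"}},"required":["deltas"]}

```bash
mkdir -p pics
cat > h.py <<'E'
import numpy as np, cv2, pickle
from cell import *
def grab(n):
    p=camera_params(n); im,d=get_image(n)
    np.savez(f'pics/{n}.npz',im=im,d=d,K=p['camera_matrix'],E=p['extrinsics'])
    cv2.imwrite(f'pics/{n}.png',im[:,:,::-1])
def load(n):
    z=np.load(f'pics/{n}.npz'); return z['im'],z['d'],z['K'],z['E']
def cloud(d,K,E):
    v,u=np.indices(d.shape); 
    c=np.stack([(u-K[0,2])/K[0,0]*d,(v-K[1,2])/K[1,1]*d,d],-1)
    return c@E[:3,:3].T+E[:3,3]
def ray(u,v,K,E,h):
    r=E[:3,:3]@np.array([(u-K[0,2])/K[0,0],(v-K[1,2])/K[1,1],1]); o=E[:3,3]
    return o+r*(h-o[2])/r[2]
E
python3 -c "
from h import *
for n in ['top','scene']: 
  grab(n); print(np.round(load(n)[3],3),load(n)[2])
print(read_state())"
```

```text
[[-8.000000e-03 -9.820000e-01  1.870000e-01  2.796640e+02]
 [-1.000000e+00  2.000000e-03 -2.800000e-02 -1.207750e+02]
 [ 2.700000e-02 -1.880000e-01 -9.820000e-01  1.353672e+03]
 [ 0.000000e+00  0.000000e+00  0.000000e+00  1.000000e+00]] [[371.0475567    0.         313.11347825]
 [  0.         371.0475567  192.90300725]
 [  0.           0.           1.        ]]
[[ 1.250000e-01  8.420000e-01 -5.250000e-01  1.378233e+03]
 [ 9.920000e-01 -1.080000e-01  6.300000e-02 -2.477880e+02]
 [-3.000000e-03 -5.280000e-01 -8.490000e-01  1.515547e+03]
 [ 0.000000e+00  0.000000e+00  0.000000e+00  1.000000e+00]] [[489.26792373   0.         323.7438227 ]
 [  0.         489.26792373 193.35679423]
 [  0.           0.           1.        ]]
{'clock': 0.1, 'qpos': array([ 1.18823785,  0.62926451,  0.0384021 ,  1.51830757, -0.02697803,
        0.99630042, -0.02003896]), 'qd': array([-0.00098361, -0.00012223,  0.00072403, -0.00143389, -0.00077639,
       -0.0024533 , -0.00240471]), 'tau': array([ 2.95065649e-03, -5.64541090e+01,  1.23034056e+00, -1.93977034e+01,
        1.12188325e-02,  5.35233936e-03, -3.03265274e-06]), 'eef_pos': array([ 202.3308021 , -617.0924774 ,  230.46057454]), 'tool_rot': array([-3.13982958e+00,  1.28074126e-05,  3.16765093e-01]), 'force': array([-0.37729841, -0.15840103, -0.35322469]), 'torque': array([-0.00216513, -0.03696981,  0.02591327]), 'gripper_force': 0.0, 'width': 85.72295358630292}
```

View pics/top.png

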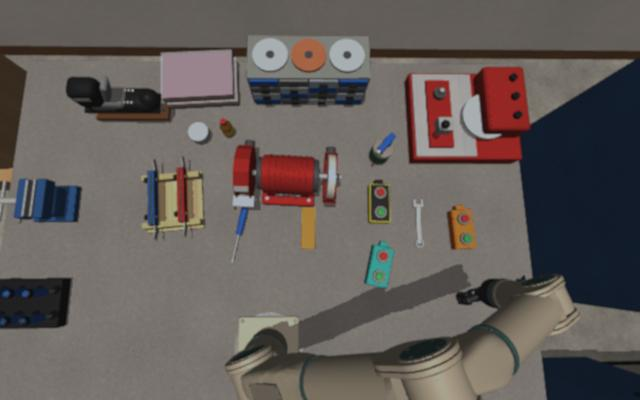

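View pics/scene.png

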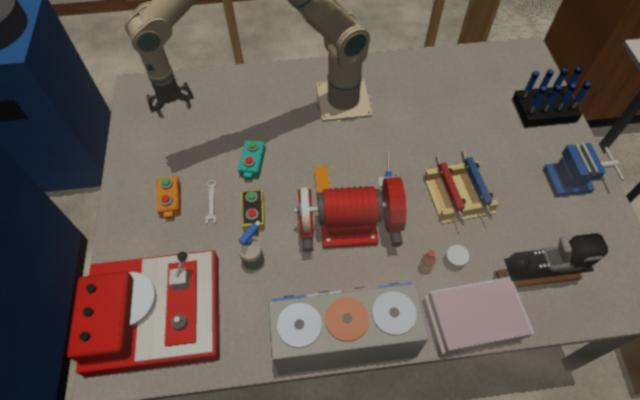

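The top view shows the yellow station at (379,203) with its green button at (381,211). The red clamp is at (182,192) in the rack and the white wheel is at (331,178). The turquoise (380,265) and orange (462,228) stations are decoys. The scene view agrees: station (253,210), red clamp (452,187), wheel (306,212).

```bash
python3 -c "
from h import *
def comp(m,lo=8):
    n,l,s,c=cv2.connectedComponentsWithStats(m.astype(np.uint8)); return [(l==i,s[i],c[i]) for i in range(1,n) if s[i,4]>=lo]
for n,boxes in [('top',dict(st=(360,175,400,230),rack=(135,150,212,245),wh=(315,140,350,210))),('scene',dict(st=(235,185,272,235),rack=(420,145,505,225),wh=(290,180,325,250)))]:
    im,d,K,E=load(n); P=cloud(d,K,E); hsv=cv2.cvtColor(im,cv2.COLOR_RGB2HSV); H,S,V=[hsv[...,i].astype(int) for i in range(3)]
    red=((H<8)|(H>172))&(S>130)&(V>50)
    M=dict(green=((H>40)&(H<90)&(S>100)),red=red,yellow=(H>20)&(H<35)&(S>150),blue=(H>100)&(H<125)&(S>110)&(V>40),white=(S<45)&(V>150),wood=(H>12)&(H<30)&(S>60)&(S<150)&(V>130))
    for b,(x0,y0,x1,y1) in boxes.items():
        w=np.zeros(d.shape,bool); w[y0:y1,x0:x1]=1
        for k,m in M.items():
            for a,s,c in comp(m&w,15):
                q=P[a]; r=cv2.minAreaRect(np.argwhere(a)[:,::-1].astype(np.float32))
                print(n,b,k,s,np.round(c,1),'med',np.round(np.median(q,0)),'zmax',q[:,2].max().round(), 'rect',np.round(r[1],1),round(r[2],1))
"
python3 - <<'E'
import sys; sys.path.insert(0,'.')
import os; os.chdir('.')
from h import *
im,_,_,_=load('top'); a=cv2.resize(im[140:260,130:400],None,fx=2.9,fy=2.9,interpolation=cv2.INTER_CUBIC)
cv2.imwrite('pics/c1.png',a[:,:,::-1])
E
```

```text
top st green [378 208   7   7  37] [380.8 211.2] med [ 459. -392.   73.] zmax 1354.0 rect [6. 6.] 90.0
top st red [377 189   7   7  36] [380.2 191.7] med [ 528. -393.   74.] zmax 78.0 rect [6. 6.] 90.0
top st yellow [368 186  21  37 112] [372.3 208.3] med [ 465. -360.   46.] zmax 1354.0 rect [39.8 16.9] 62.8
top st wood [389 207   2  16  17] [389.9 214.9] med [ 448. -430.   49.] zmax 1354.0 rect [ 1. 15.] 4.1
top rack red [175 168   6  53 128] [177.8 194.2] med [518. 306.  97.] zmax 105.0 rect [52.1  3.8] 88.1
top rack red [180 168   7  54 223] [182.7 194.2] med [514. 290.  97.] zmax 103.0 rect [53.  5.] 87.9
top rack blue [146 171   4  54 117] [148.3 196.7] med [510. 404.  97.] zmax 106.0 rect [53.  3.] 90.0
top rack blue [151 171   6  54 232] [153.2 196.4] med [513. 388.  97.] zmax 1354.0 rect [53.  5.] 90.0
top rack wood [187 171  11   6  59] [192.2 173.5] med [600. 274.  55.] zmax 60.0 rect [ 5. 10.] 90.0
top rack wood [159 172  17   7  81] [166.2 175.5] med [592. 365.  56.] zmax 64.0 rect [ 5.5 16.5] 84.3
top rack wood [141 175   5   6  21] [142.6 177.1] med [590. 447.  56.] zma
[... 2558 characters left out ...]
44] [470.2 216. ] med [608. 363.  12.] zmax 20.0 rect [ 2.7 14.3] 78.7
scene rack wood [442 219  10   4  28] [446.5 220.6] med [616. 275.  12.] zmax 19.0 rect [2.7 9.2] 78.7
scene wh red [309 190   3  15  21] [310.2 198.3] med [ 508. -190.   93.] zmax 1516.0 rect [14.1  1.4] 85.9
scene wh red [323 190   2  19  25] [323.8 197.7] med [ 566. -151.  184.] zmax 191.0 rect [18.  1.] 90.0
scene wh red [299 213  15  24 139] [306.7 227.7] med [ 614. -210.   59.] zmax 114.0 rect [23. 14.] 90.0
scene wh red [322 225   3  22  52] [323.2 234.3] med [ 621. -160.   32.] zmax 102.0 rect [21.  2.] 90.0
scene wh white [301 187  16  31 237] [305.2 202.4] med [ 582. -213.  193.] zmax 205.0 rect [30.4 14.8] 83.7
```

View pics/c1.png

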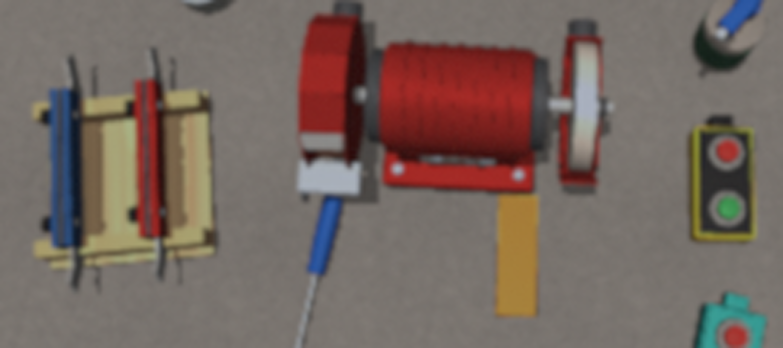

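The crop confirms the knobs are on the left (+y) side of the red bar and that the bar's top leans slightly left (small positive yaw). The button depths give green at about (460,-392,73) and red at about (530,-393,74). The spacing is 70 mm, as stated. Next I go above the green button.

arm_command:
  deltas:
    - {"dx": 0.04,"dy": 0.03,"jaw": 0}
    - {"dx": 0.08,"dy": 0.07,"jaw": 0}
    - {"dx": 0.11,"dy": 0.1,"jaw": 0}
    - {"dx": 0.14,"dy": 0.13,"jaw": 0}
    - {"dx": 0.18,"dy": 0.16,"jaw": 0}
    - {"dx": 0.21,"dy": 0.19,"jaw": 0}
    - {"dx": 0.24,"dy": 0.22,"jaw": 0}
    - {"dx": 0.257,"dy": 0.225,"jaw": 0}
    - {"dx": 0.257,"dy": 0.225,"jaw": 0}
    - {"dx": 0.257,"dy": 0.225,"jaw": 0}

```text
invalid input at $.deltas[0]: expected keys dx, dy, dz, yaw, jaw
```

```bash
python3 -c "
from h import *
grab('wrist'); im,d,K,E=load('wrist'); P=cloud(d,K,E); s=read_state(); print(s['eef_pos'],s['tool_rot'],s['width']); print(E.round(2))
hsv=cv2.cvtColor(im,cv2.COLOR_RGB2HSV); H,S,V=[hsv[...,i].astype(int) for i in range(3)]
for k,m in dict(g=(H>40)&(H<85)&(S>100),r=((H<8)|(H>172))&(S>130)&(V>50)).items():
  n,l,st,c=cv2.connectedComponentsWithStats(m.astype(np.uint8))
  for i in range(1,n):
    if st[i,4]>200: q=P[l==i]; print(k,st[i],c[i].round(),np.median(q,0).round(1),ray(*c[i],K,E,73).round(1))
"
```

```text
[ 202.36856819 -617.20169376  230.59737354] [-3.14013420e+00  1.77022952e-05  3.16799589e-01] 85.39331157478149
[[ 3.1000e-01 -9.0000e-01 -3.1000e-01  2.8106e+02]
 [-9.5000e-01 -2.9000e-01 -1.0000e-01 -5.9105e+02]
 [-0.0000e+00  3.3000e-01 -9.5000e-01  3.7186e+02]
 [ 0.0000e+00  0.0000e+00  0.0000e+00  1.0000e+00]]
g [434  36  31  31 730] [449.  51.] [ 361.9 -691.3   72. ] [ 361.7 -690.9   73. ]
g [ 87  62  34  30 749] [104.  77.] [ 236.9 -381.5   71.6] [ 237.1 -382.5   73. ]
r [111   0  35  25 690] [129.  10.] [ 301.5 -400.1   71.6] [ 301.3 -400.4   73. ]
```

View pics/wrist.png

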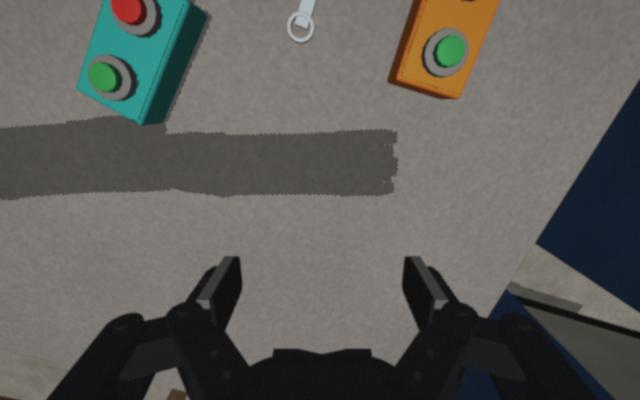

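The wrist picture still shows the start place: turquoise station top left (104,77), orange one top right (449,51), fingers at the bottom. The move was refused because rows need all keys, so I'll repeat it.

arm_command:
  deltas:
    - {"dx": 0.035,"dy": 0.03,"dz": 0,"yaw": -3,"jaw": 0}
    - {"dx": 0.07,"dy": 0.06,"dz": 0,"yaw": -6,"jaw": 0}
    - {"dx": 0.1,"dy": 0.09,"dz": 0,"yaw": -9,"jaw": 0}
    - {"dx": 0.135,"dy": 0.12,"dz": 0,"yaw": -12,"jaw": 0}
    - {"dx": 0.165,"dy": 0.15,"dz": 0,"yaw": -15,"jaw": 0}
    - {"dx": 0.18,"dy": 0.18,"dz": 0,"yaw": -15,"jaw": 0}
    - {"dx": 0.19,"dy": 0.21,"dz": 0,"yaw": -15,"jaw": 0}
    - {"dx": 0.197,"dy": 0.225,"dz": 0,"yaw": -15,"jaw": 0}
    - {"dx": 0.197,"dy": 0.225,"dz": 0,"yaw": -15,"jaw": 0}
    - {"dx": 0.197,"dy": 0.225,"dz": 0,"yaw": -15,"jaw": 0}

```text
clock: 1.15
eef_pos: [398.9, -394.2, 231.5]
tool_rot: [3.14, 0.0, 0.054]
force: [-0.2, -0.7, 0.0]
width: 0.7
gripper_force: 0.0
```

```bash
cat > w.py <<'E'
from h import *
grab('wrist'); im,d,K,E=load('wrist'); P=cloud(d,K,E); s=read_state(); print(s['clock'],s['eef_pos'],s['tool_rot'],s['width'],s['force'])
hsv=cv2.cvtColor(im,cv2.COLOR_RGB2HSV); H,S,V=[hsv[...,i].astype(int) for i in range(3)]
for k,m in dict(g=(H>40)&(H<85)&(S>100),r=((H<8)|(H>172))&(S>130)&(V>50)).items():
  n,l,st,c=cv2.connectedComponentsWithStats(m.astype(np.uint8))
  for i in range(1,n):
    if st[i,4]>200: q=P[l==i]; print(k,st[i],c[i].round(),np.median(q,0).round(1),ray(*c[i],K,E,73).round(1))
E
python3 w.py
```

```text
1.2 [ 398.49512191 -394.80817715  231.44506042] [3.13985320e+00 4.15634339e-04 5.25498217e-02] 0.19699931961870343 [-0.74207781 -0.04782446  0.84439795]
g [312 113  25  26 509] [324. 126.] [ 458.4 -393.9   72. ] [ 458.5 -393.9   73. ]
g [559 213  29  22 479] [573. 223.] [ 364.3 -688.5   72.1] [ 364.8 -687.7   73. ]
r [   0    0  177   95 5342] [100.  59.] [ 504.4 -205.6   59.7] [ 508.9 -176.7   73. ]
r [317  36  27  31 670] [330.  51.] [ 527.6 -395.6   72. ] [ 527.5 -395.5   73. ]
r [577 153  32  25 610] [593. 165.] [ 433.4 -685.5   72. ] [ 433.5 -684.6   73. ]
```

arm_command:
  deltas:
    - {"dx": 0.03,"dy": 0,"dz": -0.03,"yaw": 0,"jaw": 0}
    - {"dx": 0.06,"dy": 0,"dz": -0.07,"yaw": 0,"jaw": 0}
    - {"dx": 0.06,"dy": 0,"dz": -0.11,"yaw": 0,"jaw": 0}
    - {"dx": 0.06,"dy": 0,"dz": -0.14,"yaw": 0,"jaw": 0}
    - {"dx": 0.06,"dy": 0,"dz": -0.15,"yaw": 0,"jaw": 0}
    - {"dx": 0.06,"dy": 0,"dz": -0.153,"yaw": 0,"jaw": 0}
    - {"dx": 0.06,"dy": 0,"dz": -0.153,"yaw": 0,"jaw": 0}

```text
clock: 1.9
eef_pos: [459.5, -394.2, 79.1]
tool_rot: [3.14, -0.001, 0.053]
force: [-0.1, -0.6, -0.1]
width: -0.1
gripper_force: 0.0
```

arm_command:
  deltas:
    - {"dx": 0,"dy": 0,"dz": -0.004,"yaw": 0,"jaw": 0}
    - {"dx": 0,"dy": 0,"dz": -0.008,"yaw": 0,"jaw": 0}
    - {"dx": 0,"dy": 0,"dz": -0.012,"yaw": 0,"jaw": 0}
    - {"dx": 0,"dy": 0,"dz": -0.012,"yaw": 0,"jaw": 0}

```text
clock: 2.3
eef_pos: [460.5, -393.8, 67.6]
tool_rot: [3.139, -0.002, 0.055]
force: [0.6, -2.0, 5.3]
width: 0.3
gripper_force: 2.6
```

arm_command:
  deltas:
    - {"dx": 0,"dy": 0,"dz": -0.002,"yaw": 0,"jaw": 0}
    - {"dx": 0,"dy": 0,"dz": -0.003,"yaw": 0,"jaw": 0}
    - {"dx": 0,"dy": 0,"dz": -0.003,"yaw": 0,"jaw": 0}

```text
clock: 2.6
eef_pos: [460.5, -393.9, 67.2]
tool_rot: [3.139, -0.003, 0.055]
force: [-4.3, 3.2, 25.8]
width: 0.1
gripper_force: 12.9
```

Force of 26 N at a hard stop means the button is fully down. I release it and go to view the wheel.

arm_command:
  deltas:
    - {"dx": 0,"dy": 0,"dz": 0.02,"yaw": 0,"jaw": 0}
    - {"dx": 0,"dy": 0,"dz": 0.06,"yaw": 0,"jaw": 0}
    - {"dx": 0,"dy": 0,"dz": 0.1,"yaw": 0,"jaw": 0}
    - {"dx": 0,"dy": 0,"dz": 0.14,"yaw": 0,"jaw": 0}
    - {"dx": 0,"dy": 0,"dz": 0.18,"yaw": 0,"jaw": 0}
    - {"dx": 0,"dy": 0,"dz": 0.22,"yaw": 0,"jaw": 0}
    - {"dx": 0.02,"dy": 0.03,"dz": 0.25,"yaw": 0,"jaw": 0}
    - {"dx": 0.04,"dy": 0.06,"dz": 0.27,"yaw": 0,"jaw": 0}
    - {"dx": 0.06,"dy": 0.1,"dz": 0.27,"yaw": 0,"jaw": 0}
    - {"dx": 0.08,"dy": 0.14,"dz": 0.27,"yaw": 0,"jaw": 0}
    - {"dx": 0.08,"dy": 0.17,"dz": 0.27,"yaw": 0,"jaw": 0}
    - {"dx": 0.08,"dy": 0.18,"dz": 0.27,"yaw": 0,"jaw": 0}
    - {"dx": 0.08,"dy": 0.18,"dz": 0.27,"yaw": 0,"jaw": 0}
    - {"dx": 0.08,"dy": 0.18,"dz": 0.27,"yaw": 0,"jaw": 0}

```text
clock: 4.0
eef_pos: [539.0, -214.4, 333.4]
tool_rot: [3.14, 0.0, 0.053]
force: [-0.1, 0.1, 0.8]
width: 0.1
gripper_force: 0.0
```

```bash
python3 -c "
from h import *
grab('top')
im,d,K,E=load('top'); P=cloud(d,K,E); print('green',np.round(P[205:217,376:386,2].max()))"
python3 w.py; cp pics/wrist.png pics/w_wheel.png; cp pics/wrist.npz pics/w_wheel.npz
```

```text
green 1354.0
4.1 [ 538.86034884 -214.9481942   333.32160492] [3.14034065e+00 3.01668410e-04 5.17817528e-02] 0.1629706732214817 [-0.63223183  0.03809852 -0.44983263]
g [425 212  18  16 232] [433. 219.] [ 459.8 -392.    72.1] [ 459.9 -391.7   73. ]
g [589 273  20  15 219] [599. 280.] [ 365.3 -688.    72.1] [ 365.7 -687.    73. ]
r [ 523    0  117  100 3094] [567.  61.] [ 676.  -521.7   63.4] [ 687.8 -523.1   73. ]
r [ 613    0   27   63 1075] [630.  37.] [ 712.6 -577.4   87.9] [ 718.4 -593.5   73. ]
r [    0    29   294   164 35405] [131. 117.] [599.1 -12.9 180.9] [589.3  47.3  73. ]
r [305  66  44  71 984] [325.  91.] [ 644.2 -208.5   98.8] [ 635.7 -214.2   73. ]
r [300 152  37  59 472] [312. 185.] [ 508.5 -193.6   99.4] [ 505.1 -203.5   73. ]
r [434 167  19  18 268] [443. 176.] [ 528.9 -393.7   72. ] [ 529.3 -393.3   73. ]
r [603 235  21  16 261] [613. 243.] [ 434.4 -685.    72.3] [ 435.  -683.8   73. ]
```

View pics/w_wheel.png

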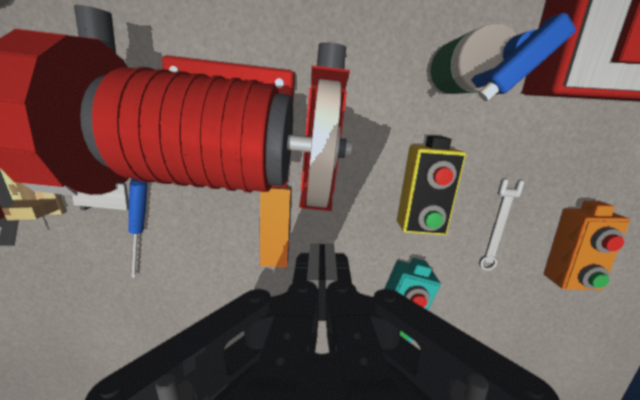

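The wrist picture shows the white wheel at about (323,145), seen from above with its tread running (327,85) to (318,205). The motor is at the left and the station at (435,195), with green up at 72 mm. I now measure the wheel from the depth.

```bash
cat > wheel.py <<'E'
from h import *
import sys
from scipy.optimize import least_squares
im,d,K,E=load(sys.argv[1]); u0,v0,u1,v1=map(int,sys.argv[2:6])
P=cloud(d,K,E)[v0:v1,u0:u1].reshape(-1,3); P=P[d[v0:v1,u0:u1].ravel()>0]
Q=P[(P[:,2]>150)&(P[:,2]<210)]
for lo in range(470,660,15):
    s=Q[(Q[:,0]>=lo)&(Q[:,0]<lo+15)]
    if len(s)>10:
        zt=np.percentile(s[:,2],80); t=s[s[:,2]>zt-8]; print(lo+7,len(t),zt.round(1),'y',np.percentile(t[:,1],[2,50,98]).round(1))
E
python3 wheel.py w_wheel 290 55 355 220
```

```text
507 56 170.7 y [-221.6 -211.8 -199.8]
522 157 183.6 y [-222.4 -211.7 -199.9]
537 266 192.4 y [-223.3 -211.5 -200.8]
552 322 197.1 y [-224.2 -212.9 -201.4]
567 356 198.7 y [-225.1 -213.6 -202.1]
582 392 198.1 y [-225.9 -214.3 -203.1]
597 404 195.0 y [-226.8 -215.3 -203.9]
612 387 188.6 y [-227.5 -215.6 -204.7]
627 259 177.5 y [-228.  -216.1 -205.3]
642 108 160.6 y [-229.1 -216.7 -206.4]
```

Crown: about (570.5, -213.8, 199), yaw about -3.0°; the width of 23 mm and the height fit. On to view the rack.

arm_command:
  deltas:
    - {"dx": 0,"dy": 0.03,"dz": 0,"yaw": 0,"jaw": 0.5}
    - {"dx": 0,"dy": 0.07,"dz": 0,"yaw": 0,"jaw": 1}
    - {"dx": 0,"dy": 0.11,"dz": 0,"yaw": 0,"jaw": 1}
    - {"dx": -0.01,"dy": 0.155,"dz": 0,"yaw": 0,"jaw": 1}
    - {"dx": -0.02,"dy": 0.2,"dz": 0,"yaw": 0,"jaw": 1}
    - {"dx": -0.03,"dy": 0.245,"dz": 0,"yaw": 0,"jaw": 1}
    - {"dx": -0.04,"dy": 0.29,"dz": 0,"yaw": 0,"jaw": 1}
    - {"dx": -0.05,"dy": 0.335,"dz": 0,"yaw": 0,"jaw": 1}
    - {"dx": -0.06,"dy": 0.38,"dz": 0,"yaw": 0,"jaw": 1}
    - {"dx": -0.06,"dy": 0.42,"dz": 0,"yaw": 0,"jaw": 1}
    - {"dx": -0.06,"dy": 0.46,"dz": 0,"yaw": 0,"jaw": 1}
    - {"dx": -0.06,"dy": 0.5,"dz": 0,"yaw": 0,"jaw": 1}
    - {"dx": -0.06,"dy": 0.51,"dz": 0,"yaw": 0,"jaw": 1}
    - {"dx": -0.06,"dy": 0.51,"dz": 0,"yaw": 0,"jaw": 1}
    - {"dx": -0.06,"dy": 0.51,"dz": 0,"yaw": 0,"jaw": 1}

```text
clock: 5.6
eef_pos: [480.4, 295.0, 333.0]
tool_rot: [3.14, 0.0, 0.052]
force: [0.4, -1.1, -0.1]
width: 85.2
gripper_force: 0.0
```

```bash
python3 w.py; cp pics/wrist.png pics/w_rack.png; cp pics/wrist.npz pics/w_rack.npz
cat > bar.py <<'E'
from h import *
im,d,K,E=load('w_rack'); P=cloud(d,K,E)
hsv=cv2.cvtColor(im,cv2.COLOR_RGB2HSV); H,S,V=[hsv[...,i].astype(int) for i in range(3)]
m=((H<8)|(H>172))&(S>110)&(V>40)&(P[...,2]>89)&(P[...,2]<105)&(P[...,1]>220)
q=P[m]; print(len(q),np.median(q[:,2]))
r=cv2.minAreaRect(q[:,:2].astype(np.float32)); print(r)
for lo in range(400,640,20):
    s=q[(q[:,0]>=lo)&(q[:,0]<lo+20)]
    if len(s)>10: print(lo+10,len(s),np.percentile(s[:,1],[1,50,99]).round(1),np.median(s[:,2]).round(1), s[:,0].min().round(),s[:,0].max().round())
E
python3 bar.py
```

```text
5.65 [480.48496509 294.66218642 333.21340657] [ 3.13988476e+00 -1.23364652e-04  5.13267537e-02] 85.09516141470826 [-0.62624926  0.11797798 -0.50539099]
r [  455     0   185   169 23524] [558.  87.] [586.6  89.4 182.6] [598.1 -11.9  73. ]
r [ 320   59   11  147 1022] [325. 129.] [533.  292.9  95.8] [528.7 292.5  73. ]
r [308  60  12 146 922] [314. 130.] [529.4 307.3  95.3] [525.7 307.7  73. ]
1971 95.52552626962745
((518.5960693359375, 299.4058837890625), (189.4477081298828, 24.243860244750977), 4.9836106300354)
430 124 [281.2 295.5 303.1] 95.6 424.0 440.0
450 171 [282.2 296.2 305.2] 95.6 440.0 460.0
470 185 [283.4 292.1 306.1] 95.5 460.0 480.0
490 188 [285.9 294.9 308.3] 95.5 480.0 500.0
510 207 [287.2 295.8 310.3] 95.5 500.0 520.0
530 217 [288.3 297.  311.2] 95.5 520.0 540.0
550 226 [290.7 299.1 313.2] 95.5 540.0 560.0
570 240 [292.  301.4 315.3] 95.5 560.0 580.0
590 256 [293.1 305.3 316.9] 95.5 580.0 600.0
610 157 [295.4 303.  317.6] 95.5 600.0 614.0
```

View pics/w_rack.png

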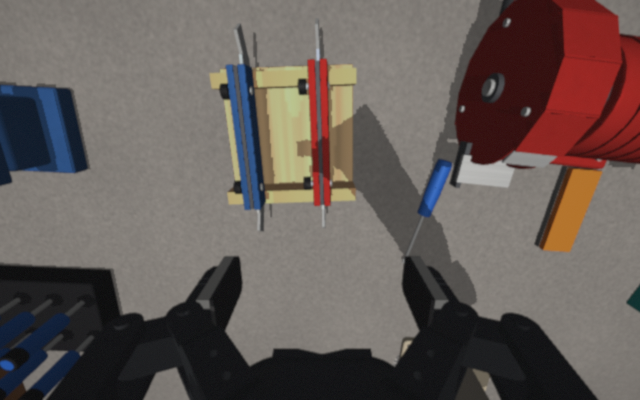

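The wrist picture shows the red bar from (318,60) to (322,205) with knobs on its left, and the blue one at (245,135). The bar measures 189x24, centre (518.6, 299.4), yaw about 4.7°, matching the given size. Now I go down over it.

arm_command:
  deltas:
    - {"dx": 0.02,"dy": 0.002,"dz": -0.03,"yaw": 1,"jaw": 1}
    - {"dx": 0.038,"dy": 0.005,"dz": -0.07,"yaw": 1.7,"jaw": 1}
    - {"dx": 0.038,"dy": 0.005,"dz": -0.11,"yaw": 1.7,"jaw": 1}
    - {"dx": 0.038,"dy": 0.005,"dz": -0.15,"yaw": 1.7,"jaw": 1}
    - {"dx": 0.038,"dy": 0.005,"dz": -0.19,"yaw": 1.7,"jaw": 1}
    - {"dx": 0.038,"dy": 0.005,"dz": -0.22,"yaw": 1.7,"jaw": 1}
    - {"dx": 0.038,"dy": 0.005,"dz": -0.25,"yaw": 1.7,"jaw": 1}
    - {"dx": 0.038,"dy": 0.005,"dz": -0.27,"yaw": 1.7,"jaw": 1}
    - {"dx": 0.038,"dy": 0.005,"dz": -0.275,"yaw": 1.7,"jaw": 1}
    - {"dx": 0.038,"dy": 0.005,"dz": -0.275,"yaw": 1.7,"jaw": 1}

```text
clock: 6.65
eef_pos: [518.0, 300.6, 58.1]
tool_rot: [3.14, 0.001, 0.083]
force: [-0.1, 0.2, -0.4]
width: 85.8
gripper_force: 0.0
```

arm_command:
  deltas:
    - {"dx": 0,"dy": 0,"dz": 0,"yaw": 0,"jaw": 0.5}
    - {"dx": 0,"dy": 0,"dz": 0,"yaw": 0,"jaw": 0.35}
    - {"dx": 0,"dy": 0,"dz": 0,"yaw": 0,"jaw": 0.2}
    - {"dx": 0,"dy": 0,"dz": 0,"yaw": 0,"jaw": 0}
    - {"dx": 0,"dy": 0,"dz": 0,"yaw": 0,"jaw": 0}
    - {"dx": 0,"dy": 0,"dz": 0,"yaw": 0,"jaw": 0}
    - {"dx": 0,"dy": 0,"dz": 0,"yaw": 0,"jaw": 0}

```text
clock: 7.35
eef_pos: [518.3, 298.4, 59.3]
tool_rot: [3.137, 0.0, 0.083]
force: [0.3, -6.5, 7.8]
width: 23.3
gripper_force: 59.2
```

Gripped, with a small side load. I ease 1.5 mm to -y and lift straight up.

arm_command:
  deltas:
    - {"dx": 0,"dy": -0.0015,"dz": 0.001,"yaw": 0,"jaw": 0}
    - {"dx": 0,"dy": -0.0015,"dz": 0.006,"yaw": 0,"jaw": 0}
    - {"dx": 0,"dy": -0.0015,"dz": 0.014,"yaw": 0,"jaw": 0}
    - {"dx": 0,"dy": -0.0015,"dz": 0.024,"yaw": 0,"jaw": 0}
    - {"dx": 0,"dy": -0.0015,"dz": 0.04,"yaw": 0,"jaw": 0}
    - {"dx": 0,"dy": -0.0015,"dz": 0.065,"yaw": 0,"jaw": 0}
    - {"dx": 0,"dy": -0.0015,"dz": 0.095,"yaw": 0,"jaw": 0}
    - {"dx": 0,"dy": -0.0015,"dz": 0.13,"yaw": 0,"jaw": 0}
    - {"dx": 0,"dy": -0.0015,"dz": 0.165,"yaw": 0,"jaw": 0}
    - {"dx": 0,"dy": -0.0015,"dz": 0.2,"yaw": 0,"jaw": 0}
    - {"dx": 0,"dy": -0.0015,"dz": 0.23,"yaw": 0,"jaw": 0}
    - {"dx": 0,"dy": -0.0015,"dz": 0.245,"yaw": 0,"jaw": 0}
    - {"dx": 0,"dy": -0.0015,"dz": 0.25,"yaw": 0,"jaw": 0}
    - {"dx": 0,"dy": -0.0015,"dz": 0.25,"yaw": 0,"jaw": 0}

```text
clock: 8.75
eef_pos: [517.1, 301.9, 309.0]
tool_rot: [-3.14, -0.001, 0.086]
force: [-0.1, 0.3, -4.1]
width: 23.7
gripper_force: 59.4
```

```bash
python3 -c "
from h import *
s=read_state(); print(s['clock'],s['eef_pos'],s['tool_rot'],s['width'],s['force'],s['torque'])
grab('wrist'); grab('scene'); grab('top')
for n in ['scene','top']:
  im,d,K,E=load(n); P=cloud(d,K,E); m=(P[...,2]>215)&(P[...,2]<300)&(abs(P[...,1]-298)<60)&(abs(P[...,0]-518)<170)
  v,u=np.where(m); print(n,m.sum(),u.min(),u.max(),v.min(),v.max())
im=cv2.imread('pics/wrist.png'); 
s=cv2.imread('pics/scene.png')[110:230,400:500]
cv2.imwrite('pics/lift.png',np.vstack([im,cv2.resize(s,(240,200))] if 0 else [im[:, :]]))
"
```

```text
8.75 [517.09419605 301.92436146 308.96670882] [-3.13998257e+00 -9.25205271e-04  8.59254853e-02] 23.740113755719705 [-0.14933202  0.30799157 -4.05405906] [ 0.03786464  0.02358615 -0.00245041]
scene 62 451 481 117 182
top 46 157 160 137 224
```

View pics/lift.png

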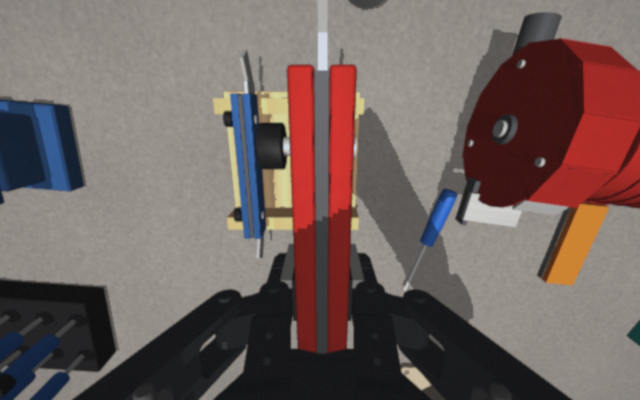

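The clamp hangs straight in the fingers at picture centre (321,200), with 4.1 N of weight, and the rack below holds only the blue one. I measure its pose in the hand.

```bash
cat > jig.py <<'E'
from h import *
import sys
for _ in range(int(sys.argv[1])):
    s=read_state(); grab('wrist'); im,d,K,E=load('wrist'); P=cloud(d,K,E); t=s['eef_pos']
    hsv=cv2.cvtColor(im,cv2.COLOR_RGB2HSV); H,S,V=[hsv[...,i].astype(int) for i in range(3)]
    c=np.cos(s['tool_rot'][2]); sn=np.sin(s['tool_rot'][2])
    L=P-t; L=np.stack([c*L[...,0]+sn*L[...,1],-sn*L[...,0]+c*L[...,1],L[...,2]],-1)
    m=((H<8)|(H>172))&(S>110)&(V>40)&(d>0)&(L[...,2]>20)&(L[...,2]<60)&(abs(L[...,1])<25)&(L[...,0]>20)
    q=L[m]; A=np.c_[q[:,0],q[:,1],np.ones(len(q))]; f=np.linalg.lstsq(A,q[:,2],rcond=None)[0]
    f=np.linalg.lstsq(A[abs(q[:,2]-A@f)<2],q[abs(q[:,2]-A@f)<2][:,2],rcond=None)[0]
    print(s['clock'],t.round(1),s['tool_rot'].round(4),'xmax',np.percentile(q[:,0],99).round(1),'slope x,y',f[:2].round(4),'ztop@0',f[2].round(1), 'force',s['force'].round(1))
    xs=[];ys=[]
    for lo in range(20,90,10):
        b=q[(q[:,0]>=lo)&(q[:,0]<lo+10)]
        if len(b)>20: xs.append(lo+5); ys.append(np.percentile(b[:,1],[1,99]))
    ys=np.array(ys); print('  mid slope,offset',np.polyfit(xs,ys.mean(1),1).round(4),'width',np.mean(ys[:,1]-ys[:,0]).round(1))
E
python3 jig.py 4
```

```text
8.9 [516.6 300.7 306.9] [3.1407e+00 2.4000e-03 8.5100e-02] xmax 94.3 slope x,y [-0.0028 -0.0128] ztop@0 36.3 force [-0.1 -0.4 -4.2]
  mid slope,offset [-0.0022  0.4055] width 23.0
8.95 [516.7 300.7 306.9] [3.1407e+00 2.4000e-03 8.5000e-02] xmax 94.3 slope x,y [-0.0031 -0.0143] ztop@0 36.3 force [-0.4 -0.3 -3. ]
  mid slope,offset [-0.003   0.4064] width 23.0
9.0 [516.9 300.7 307. ] [3.1406e+00 2.2000e-03 8.4900e-02] xmax 94.3 slope x,y [-0.0036 -0.0143] ztop@0 36.4 force [-0.6 -0.4 -5.3]
  mid slope,offset [-0.0023  0.3842] width 23.0
9.05 [517.1 300.7 307.2] [3.1408e+00 1.8000e-03 8.4800e-02] xmax 94.3 slope x,y [-0.0027 -0.0131] ztop@0 36.3 force [ 0.7 -0.3 -2.9]
  mid slope,offset [-0.0032  0.4251] width 23.0
```

Held level (0.2°) and centred (0.4 mm). Now I carry it over at 307 mm, so the edge is about 283 mm up, 65 mm above the hood.

arm_command:
  deltas:
    - {"dx": 0.002,"dy": -0.015,"dz": 0,"yaw": 0,"jaw": 0}
    - {"dx": 0.005,"dy": -0.04,"dz": 0,"yaw": -0.5,"jaw": 0}
    - {"dx": 0.008,"dy": -0.07,"dz": 0,"yaw": -1,"jaw": 0}
    - {"dx": 0.012,"dy": -0.105,"dz": 0,"yaw": -1.5,"jaw": 0}
    - {"dx": 0.016,"dy": -0.14,"dz": 0,"yaw": -2,"jaw": 0}
    - {"dx": 0.02,"dy": -0.175,"dz": 0,"yaw": -2.5,"jaw": 0}
    - {"dx": 0.024,"dy": -0.21,"dz": 0,"yaw": -3,"jaw": 0}
    - {"dx": 0.028,"dy": -0.245,"dz": 0,"yaw": -3.5,"jaw": 0}
    - {"dx": 0.032,"dy": -0.28,"dz": 0,"yaw": -4,"jaw": 0}
    - {"dx": 0.036,"dy": -0.315,"dz": 0,"yaw": -4.5,"jaw": 0}
    - {"dx": 0.04,"dy": -0.35,"dz": 0,"yaw": -5,"jaw": 0}
    - {"dx": 0.044,"dy": -0.385,"dz": 0,"yaw": -5.5,"jaw": 0}
    - {"dx": 0.048,"dy": -0.42,"dz": 0,"yaw": -6,"jaw": 0}
    - {"dx": 0.051,"dy": -0.45,"dz": 0,"yaw": -6.5,"jaw": 0}
    - {"dx": 0.053,"dy": -0.48,"dz": 0,"yaw": -7,"jaw": 0}
    - {"dx": 0.054,"dy": -0.5,"dz": 0,"yaw": -7.5,"jaw": 0}
    - {"dx": 0.054,"dy": -0.51,"dz": 0,"yaw": -7.7,"jaw": 0}
    - {"dx": 0.054,"dy": -0.515,"dz": 0,"yaw": -7.7,"jaw": 0}
    - {"dx": 0.054,"dy": -0.515,"dz": 0,"yaw": -7.7,"jaw": 0}
    - {"dx": 0.054,"dy": -0.515,"dz": 0,"yaw": -7.7,"jaw": 0}

```text
clock: 11.1
eef_pos: [571.8, -212.3, 308.3]
tool_rot: [-3.14, 0.0, -0.047]
force: [-0.1, 0.4, -4.1]
width: 22.9
gripper_force: 59.2
```

```bash
python3 jig.py 3
```

```text
11.1 [ 571.8 -212.3  308.3] [-3.1403  0.     -0.0475] xmax 94.2 slope x,y [-0.0004 -0.0129] ztop@0 36.3 force [-0.1  0.4 -4.1]
  mid slope,offset [ 0.0269 -0.9219] width 24.3
11.15 [ 571.8 -212.3  308.4] [-3.1404e+00 -1.0000e-04 -4.7200e-02] xmax 94.2 slope x,y [-0.0008 -0.0111] ztop@0 36.3 force [ 0.5  0.7 -3.6]
  mid slope,offset [ 0.0278 -0.9437] width 24.3
11.2 [ 571.8 -212.4  308.4] [-3.1407e+00 -1.0000e-04 -4.7400e-02] xmax 94.2 slope x,y [-0.0009 -0.0137] ztop@0 36.3 force [-0.3 -0.1 -3.9]
  mid slope,offset [ 0.027  -0.9054] width 24.2
```

```bash
python3 - <<'E'
from h import *
s=read_state(); im,d,K,E=load('wrist'); P=cloud(d,K,E); t=s['eef_pos']; c=np.cos(s['tool_rot'][2]); sn=np.sin(s['tool_rot'][2])
L=P-t; L=np.stack([c*L[...,0]+sn*L[...,1],-sn*L[...,0]+c*L[...,1],L[...,2]],-1)
m=(d>0)&(abs(L[...,2]-36)<5)&(abs(L[...,1])<25)
for lo in range(20,100,8):
    q=L[m&(L[...,0]>=lo)&(L[...,0]<lo+8)]; print(lo+4,len(q),np.percentile(q[:,1],[0.5,5,50,95,99.5]).round(1))
# runner tip
m=(d>0)&(L[...,0]>100)&(L[...,0]<150)&(abs(L[...,1])<30)&(L[...,2]>-35)&(L[...,2]<36)
for lo in range(100,150,10):
    q=L[m&(L[...,0]>=lo)&(L[...,0]<lo+10)]
    if len(q): print('tip',lo+5,len(q),np.percentile(q[:,1],[2,50,98]).round(1),np.median(q[:,2]).round(1))
E
cp pics/wrist.png pics/w_over.png
```

```text
24 956 [-11.3 -10.3   0.5  11.1  12.3]
32 1036 [-11.5 -10.3   0.5  11.1  12.2]
40 1103 [-11.5 -10.3   0.5  11.1  12.3]
48 1167 [-11.4 -10.1   0.5  11.1  12.4]
56 1269 [-11.5 -10.2   0.5  11.1  12.3]
64 1376 [-11.5 -10.3   0.5  11.2  18. ]
72 1440 [-11.4 -10.3   0.5  11.1  12.3]
80 1597 [-11.4 -10.2   0.5  11.1  12.3]
88 1713 [-11.4 -10.3   0.5  11.1  12.3]
96 592 [-11.6 -10.4   0.1  11.   12.1]
tip 105 237 [-1.6  0.1  1.8] 8.3
tip 115 276 [-1.6  0.1  2.1] 7.5
tip 125 34 [-1.5  0.1  2.1] 9.8
```

View pics/w_over.png

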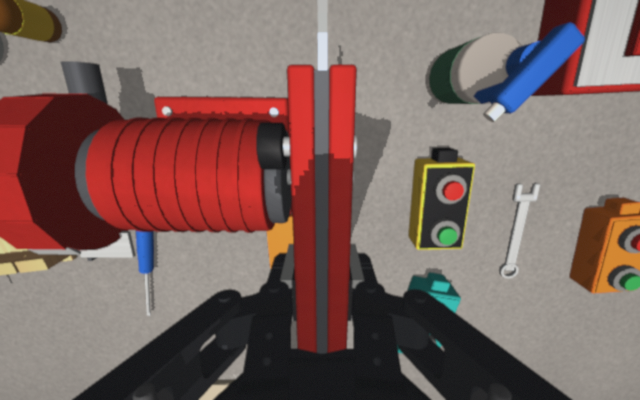

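The picture shows the clamp over the wheel, with bar centre (321,200), motor at left and station at right. The odd slope came from red background. The bar is parallel to the tool and centred to 0.5 mm, with the edge about 0.1 mm off. Now I descend to an edge height of 210 mm.

arm_command:
  deltas:
    - {"dx": -0.0005,"dy": -0.0015,"dz": -0.01,"yaw": -0.3,"jaw": 0}
    - {"dx": -0.0005,"dy": -0.0015,"dz": -0.025,"yaw": -0.3,"jaw": 0}
    - {"dx": -0.0005,"dy": -0.0015,"dz": -0.04,"yaw": -0.3,"jaw": 0}
    - {"dx": -0.0005,"dy": -0.0015,"dz": -0.052,"yaw": -0.3,"jaw": 0}
    - {"dx": -0.0005,"dy": -0.0015,"dz": -0.06,"yaw": -0.3,"jaw": 0}
    - {"dx": -0.0005,"dy": -0.0015,"dz": -0.066,"yaw": -0.3,"jaw": 0}
    - {"dx": -0.0005,"dy": -0.0015,"dz": -0.07,"yaw": -0.3,"jaw": 0}
    - {"dx": -0.0005,"dy": -0.0015,"dz": -0.072,"yaw": -0.3,"jaw": 0}
    - {"dx": -0.0005,"dy": -0.0015,"dz": -0.073,"yaw": -0.3,"jaw": 0}
    - {"dx": -0.0005,"dy": -0.0015,"dz": -0.073,"yaw": -0.3,"jaw": 0}
    - {"dx": -0.0005,"dy": -0.0015,"dz": -0.073,"yaw": -0.3,"jaw": 0}

```text
clock: 12.35
eef_pos: [571.3, -215.8, 235.7]
tool_rot: [3.141, -0.001, -0.055]
force: [0.5, 0.4, -3.7]
width: 23.7
gripper_force: 59.4
```

Run:
```python
from h import *
for n in ['scene','top']: grab(n)
for _ in range(3):
    s=read_state(); get_image('top'); print(s['clock'],s['eef_pos'].round(1),s['tool_rot'].round(4),s['force'].round(1),abs(s['qd']).max().round(4))
im=load('scene')[0][150:250,250:370]; cv2.imwrite('pics/end.png',cv2.resize(im,None,fx=6,fy=6,interpolation=cv2.INTER_CUBIC)[:,:,::-1])
```

```text
12.45 [ 571.2 -215.7  235.6] [ 3.1414e+00 -6.0000e-04 -5.5000e-02] [-0.7  0.2 -3.3] 0.0022
12.5 [ 571.2 -215.7  235.6] [ 3.1415e+00 -6.0000e-04 -5.5000e-02] [-0.3  0.  -3.4] 0.0019
12.55 [ 571.1 -215.7  235.5] [ 3.1415e+00 -4.0000e-04 -5.4900e-02] [-0.   0.6 -3.2] 0.0021
```

View pics/end.png

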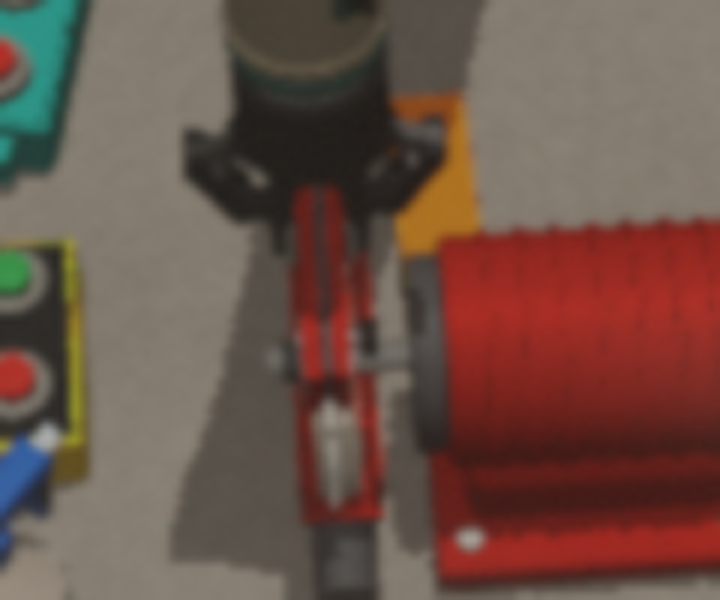

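The end crop shows the bar at (320,280) lined up over the white wheel (337,450), clear of it. The state's y reading has wandered about 2 mm, so I check jig against wheel in the fixed cameras.

```bash
cat > cmp.py <<'E'
from h import *
for n,bw,bb in [('scene',(297,195,322,240),(290,170,325,225)),('top',None,(310,130,350,215))]:
    im,d,K,E=load(n); P=cloud(d,K,E)
    hsv=cv2.cvtColor(im,cv2.COLOR_RGB2HSV).astype(int); H,S,V=hsv[...,0],hsv[...,1],hsv[...,2]
    red=((H<8)|(H>172))&(S>110)&(V>40)
    def stat(tag,m,box,kx):
        w=np.zeros(m.shape,bool); w[box[1]:box[3],box[0]:box[2]]=1; q=P[m&w&(d>0)]
        if len(q)<10: print(n,tag,len(q)); return
        r=cv2.minAreaRect(q[:,:2].astype(np.float32)); q2=q[:,1]+0.054*(q[:,0]-570)
        print(n,tag,len(q),'y@x570 [2,50,98]',np.percentile(q2,[3,50,97]).round(1),'mid',np.percentile(q2,[3,97]).mean().round(1),'x',np.percentile(q[:,0],[1,99]).round(),'z',np.median(q[:,2]).round(1),[np.round(a,2) for a in r])
    stat('bar',(P[...,2]>262)&(P[...,2]<282)&(P[...,1]>-245)&(P[...,1]<-180)&red,bb,0)
    if bw: stat('wheel',(P[...,2]>130)&(P[...,2]<205)&(S<70)&(V>90),bw,0)
E
python3 cmp.py; python3 -c "
from h import *
p=camera_params('wrist'); print(read_state()['eef_pos'], p['extrinsics'][:3,3])"
```

```text
scene bar 244 y@x570 [2,50,98] [-226.8 -216.6 -203.6] mid -215.2 x [560. 669.] z 273.0 [array([ 615.12, -212.71]), array([ 34.08, 112.96]), np.float64(86.92)]
scene wheel 76 y@x570 [2,50,98] [-221.8 -206.8 -173.4] mid -197.6 x [570. 648.] z 146.1 [array([ 609.41, -196.7 ]), array([33.03, 92.88]), np.float64(65.88)]
top bar 0
[ 571.08877266 -215.70096978  235.4940428 ] [ 653.73187321 -220.16407589  376.8736401 ]
```

Run:
```python
from h import *
im,d,K,E=load('scene'); P=cloud(d,K,E)
hsv=cv2.cvtColor(im,cv2.COLOR_RGB2HSV).astype(int)
for v in range(213,238):
    r=[(u,*P[v,u].round(0).astype(int),hsv[v,u,1],hsv[v,u,2]) for u in range(298,318)]
    ok=[a for a in r if a[4-1]>120 and a[5-1]<110 and -240<a[2]<-190]
    if ok:
        yy=[P[v,a[0],1]+0.054*(P[v,a[0],0]-570) for a in ok]; print(v,ok[0][0],ok[-1][0],'x,z',ok[len(ok)//2][1],ok[len(ok)//2][3],'y',np.round([min(yy),np.mean(yy),max(yy)],1))
```

```text
213 298 298 x,z 583 125 y [-236.6 -236.6 -236.6]
214 304 305 x,z 667 260 y [-215.9 -214.4 -213. ]
215 304 305 x,z 667 255 y [-216.1 -214.7 -213.2]
216 303 305 x,z 667 250 y [-219.3 -216.3 -213.4]
217 303 307 x,z 630 176 y [-219.5 -213.7 -207.7]
218 302 308 x,z 671 243 y [-222.8 -213.9 -204.9]
219 302 309 x,z 633 169 y [-223.9 -212.8 -202. ]
220 302 309 x,z 635 166 y [-224.1 -213.  -202.2]
221 302 309 x,z 639 166 y [-224.4 -213.2 -202.4]
222 302 309 x,z 641 163 y [-224.6 -213.4 -202.6]
223 302 309 x,z 640 154 y [-224.7 -213.6 -202.8]
224 302 309 x,z 644 155 y [-225.  -213.9 -202.9]
225 303 309 x,z 643 148 y [-222.1 -212.5 -203.1]
226 303 309 x,z 646 146 y [-222.3 -212.7 -203.3]
227 303 309 x,z 647 141 y [-222.5 -212.9 -203.5]
228 303 309 x,z 646 133 y [-222.8 -213.1 -203.7]
229 303 309 x,z 647 127 y [-223.1 -213.3 -203.9]
230 303 309 x,z 648 124 y [-223.3 -214.6 -204.1]
231 305 305 x,z 713 241 y [-216. -216. -216.]
232 305 305 x,z 714 238 y [-216.2 -216.2 -216.2]
233 305 305 x,z 718 239 y [-216.4 -216.4 -216.4]
234 305 305 x,z 720 237 y [-216.6 -216.6 -216.6]
```

In the same camera the wheel sits at y -213.4, and the bar and runner tip at about -215.5. That matches the 2 mm seen in the state reading, so I correct by +2 mm and lower 1 mm.

arm_command:
  deltas:
    - {"dx": 0,"dy": 0.001,"dz": -0.0005,"yaw": 0,"jaw": 0}
    - {"dx": 0,"dy": 0.002,"dz": -0.001,"yaw": 0.1,"jaw": 0}
    - {"dx": 0,"dy": 0.002,"dz": -0.001,"yaw": 0.1,"jaw": 0}
    - {"dx": 0,"dy": 0.002,"dz": -0.001,"yaw": 0.1,"jaw": 0}
    - {"dx": 0,"dy": 0.002,"dz": -0.001,"yaw": 0.1,"jaw": 0}
    - {"dx": 0,"dy": 0.002,"dz": -0.001,"yaw": 0.1,"jaw": 0}

```text
clock: 13.2
eef_pos: [571.0, -213.7, 234.3]
tool_rot: [3.142, -0.0, -0.053]
force: [-0.5, -0.1, -4.0]
width: 23.3
gripper_force: 59.4
```

```bash
python3 - <<'E'
from h import *
grab('scene'); s=read_state(); print(s['eef_pos'],s['tool_rot'],s['force'],abs(s['qd']).max())
im,d,K,E=load('scene'); P=cloud(d,K,E)
m=(P[...,2]>225)&(P[...,2]<262)&(abs(P[...,1]+214)<20)&(P[...,0]>680)&(P[...,0]<725)
q=P[m]; print('tip',len(q),(q[:,1]+.054*(q[:,0]-570)).mean())
E
python3 cmp.py | head -1
```

```text
[ 571.01591181 -213.68059463  234.31797637] [ 3.14156028e+00 -5.52565472e-05 -5.32712756e-02] [ 0.21692546 -0.18422682 -2.29572848] 0.0018682611166527226
tip 20 -213.32670309444865
scene bar 239 y@x570 [2,50,98] [-224.3 -214.3 -201.7] mid -213.0 x [560. 668.] z 271.4 [array([ 612.86, -211.79]), array([ 31.57, 115.36]), np.float64(88.07)]
```

Bar at y -213.0 and runner tip at -213.3 against the wheel's -213.4, bar top at 271-272 mm, and the arm is still. Handing in.

```bash
python3 -c "
from cell import finish_job
print(finish_job())"
```

```text
the job is handed in; nothing more can be done
None
```

I pressed the green button fully down and released it, then handed in with the red clamp's runner held level and still, in line with and centred on the white wheel, its edge about 1 cm above the wheel's top by my measurements.

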